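Seat the proud strip carrier and restart the feeder

TASK

One of the four black strip carriers in the purple loading tray stands up higher than the others: with closed fingertips, gently press it down until it is fully home, level with its neighbours, without touching the other three carriers. Then press the wide button on the grey operator's box all the way down and let it come back up, leaving the two narrow buttons alone. Do not grip or lift anything, leave the tweezers, bottle and jar where they are, and finish clear of everything.

Things in the scene. Friction and masses are not known exactly. Their poses are not given: they have to be found in the camera images.
- tray: purple loading tray, fixed to the table, 130 (x) x 196 (y) x 20 mm high; origin at the centre of its underside, z up. Four slots run along its x at y = -63, -21, +21 and +63 mm (42 mm pitch), one carrier in each, in any order. The tray and the box may stand on either side.
- carrier_up: black strip carrier: bar 88 mm long (x), 10 wide, with a raised flat thumb pad 40 x 18 mm mid-top; all four look alike. Origin: centre of the pad's top; z up. This one stands proud: pad top 45 to 48 mm above the table, to go down to 30 mm, a hard stop. It slides only straight up and down, with about 3 N of friction, and stays where left.
- carrier_b: black strip carrier: bar 88 mm long (x), 10 wide, with a raised flat thumb pad 40 x 18 mm mid-top; all four look alike. Origin: centre of the pad's top; z up. Already fully home: pad top 30 mm above the table. Leave it alone.
- carrier_c: black strip carrier: bar 88 mm long (x), 10 wide, with a raised flat thumb pad 40 x 18 mm mid-top; all four look alike. Origin: centre of the pad's top; z up. Already fully home: pad top 30 mm above the table. Leave it alone.
- carrier_d: black strip carrier: bar 88 mm long (x), 10 wide, with a raised flat thumb pad 40 x 18 mm mid-top; all four look alike. Origin: centre of the pad's top; z up. Already fully home: pad top 30 mm above the table. Leave it alone.
- box: grey operator's box, fixed, 100 (x) x 190 (y) x 45 mm high; origin at the centre of its underside. Three buttons stand on top in a row along its y, at -58, 0 and +58 mm, in any order.
- wide_base: aluminium collar that carries the wide button; origin on the button's axis, on the top of the box (45 mm above the table).
- wide_top (a point): centre of the top face of the wide button's round black cap, 36 mm across (twice the narrow ones), plain black like them; it faces up.
- wide (a joint): how far the wide button is pressed down, m: 0 released, 0.006 fully down at a hard stop. A spring returns it; it takes about 5 N to hold it fully down.
- narrow1 (a joint): narrow push button, round black cap 18 mm across, in an aluminium collar on the box; to be left alone. Joint value: m pressed down, 0 released, 0.006 fully down.
- narrow2 (a joint): narrow push button, round black cap 18 mm across, in an aluminium collar on the box; to be left alone. Joint value: m pressed down, 0 released, 0.006 fully down.
- narrow1_top (a point): centre of the top face of one narrow button's cap
- narrow2_top (a point): centre of the top face of the other narrow button's cap
- tweezers: loose steel tweezers, 126 mm long (x), 18 mm wide, 10 mm high, lying on the table; origin at the middle, underneath
- bottle: small loose bottle with a black cap, 32 mm across, 60 mm high, standing; origin at the centre of its base
- jar: small loose glass jar with a metal lid, 52 mm across, 42 mm high, standing; origin at the centre of its base

How it is judged:
By the outcome, as a careful person would: the job done as asked, in the order asked, and still so for the second after the job is handed in, with the robot touching nothing.
It also fails if it takes over 48 s, if anything falls off the work surface, if the arm or the gripper's body presses on something with over 40 N, if the wrist force passes 120 N, or if a joint passes its speed limit or range.

ROBOT

A 6-joint arm with a two-finger parallel gripper is mounted at the origin on the work surface. World frame = base frame: x ahead of the robot, y to its left, z up, the work surface at z = 0. Lengths are in m, angles in rad, forces in N, time in s.
With the tool pointing down it reaches from about 0.35 to 0.775 m from the base axis. Payload 7.3 kg.
Tool frame: the origin (TCP) lies midway between the tips of the shut fingers; the grasp point (between the pads) lies grasp_offset behind it (grasp_offset is the distance from the TCP to the grasp point, in m); z points along the fingers, y is the line along which they close (so a half turn about z gives the same grasp; the last joint's range is limited). The gripper opens to 92 mm and grips with 3 to 60 N. Pads are 19 mm wide; open, the fingers measure 130 mm over their backs; the gripper's body (75 mm by 190 mm) begins 47 mm behind the grasp point.
Start: joints at [1.051, 0.342, 1.524, -0, 1.275, -0.146], TCP at [0.192, 0.489, 0.227] pointing down, gripper open.
Joint ranges: [-2.53, 2.53], [-0.77, 2.02], [0.04, 2.7], [-1, 4.14], [0.28, 2.66], [-3.11, 3.11]. Speed limits (rad/s): [2.57, 2.57, 3.14, 3.14, 3.14, 3.14].

INTERFACE

Orientations are given as [roll, pitch, yaw] about the fixed x, y, z axes, in that order (R = Rz(yaw) Ry(pitch) Rx(roll)).
In Python, from cell import * gives the robot as it stands.
- The arm moves only by the tool step_arm, never from a script. Its argument "plan" is a list of rows, each a list of 5 numbers: the closure, from -1 (fully open) to 1 (shut), then the shift along the tool's x, y, z in m, then the turn about the tool's z in rad. In form: [[hand, x, y, z, twist], ...]. A call has 1 to 20 rows; each row is the pose to reach, as a shift and turn from the pose commanded when the call began, along the tool's axes at that moment; what a row does not reach only later rows make up. A row lasts 1/8 s, in which the tool goes at most 62.5 mm and 10.7 degrees, less where a joint would pass 70% of its speed; a pose out of reach is approached as far as the arm can. A call with a gripper value outside its range is refused whole. The fingers move at their own pace and stop on an object; "grip_force" is the grip in N (left out, the last holds). Time passes only in rows, so rows that repeat a pose let the fingers close. It gives the time, the measured TCP pose, the force, the opening and the grip force at its end, in the units of the state.
- observe(): the state, without advancing time (a new reading comes with each control period).
- read_camera(name): name is "scene" or "top"; returns a dict with "img" (420x560x3 uint8, red, green, blue), "range_z" (420x560 float32, m along the optical axis (not along the pixel's ray), 0 where there is no reading), "fx", "fy", "cx", "cy" (pixels), "R" (3x3) and "t" (3): a world point X has camera coordinates R X + t. Camera axes: x right, y down, z forward; pixel columns grow to the right and rows downward; lengths in m; the calibration is good to about 2 mm. A picture is of the moment at which its call begins.
- hand_in(): hands the job in; it is judged then, once.
The state is a dict: "time": time; "qpos": joint angles; "qvel": joint speeds; "joint_efforts": joint torques, N m; "tool_pos": TCP position; "tool_rot": TCP orientation; "contact_force": force on the tool from outside, world axes, zero at the start; "torque": the same for the moment, N m; "opening": finger opening in m; "grip_force": force on a finger pad.
Only numpy, scipy, OpenCV 4.12 (cv2) and the standard library are available. Lean on these libraries where they do the work, as an engineer would, in place of code of your own. Each camera call takes 0.05 s, during which the arm holds its last target. There are 200 camera calls.

## Working session

There is one attempt and no reset: what is moved stays moved. The work goes in short steps, Python scripts to look and compute and a tool call to move; the robot and the scene stay as the last step left them, time stands still between calls to the robot, and variables do not carry over. Pictures are saved under pics/ and viewed, at most 10 in all, crops included, and the job is handed in when it is done.

Besides the shell and the picture viewer there is one more tool, called after ">>>" by a JSON object that holds its "fn" and its "kwargs". step_arm: Moves the arm, as the interface text tells. Its arguments: {"type":"object","properties":{"plan":{"type":"array","items":{"type":"array","items":{"type":"number"}}},"grip_force":{"type":"number"}},"required":["plan"]}

```bash
mkdir -p pics; cat > h.py <<'E'
from cell import *
import numpy as np, cv2
def world(c):
    z=c["range_z"]; v,u=np.mgrid[:z.shape[0],:z.shape[1]]
    P=np.stack([(u-c["cx"])/c["fx"]*z,(v-c["cy"])/c["fy"]*z,z],-1)
    return (P-c["t"])@c["R"]
E
python3 - <<'E'
from h import *
s=observe(); print(s["time"],s["tool_pos"],s["tool_rot"],s["contact_force"],s["opening"])
for n in ("top","scene"):
    c=read_camera(n); cv2.imwrite(f"pics/{n}0.png",c["img"][:,:,::-1])
    np.savez(f"{n}0.npz",**c); print(n,-c["R"].T@c["t"],c["fx"],(c["range_z"]>0).mean())
E
```

```text
0.0 [0.19146776 0.48839107 0.22604745] [-3.14005316e+00 -1.93303502e-04  2.76783047e+00] [-0.29508542 -0.73754752 -0.26213971] 0.0916826259616206
top [ 0.54235739 -0.01183668  0.7562847 ] 430.13845445595933 0.9961054421768708
scene [ 0.9801232  -0.562187    0.61787885] 438.5059806016245 0.9951275510204082
```

View pics/top0.png

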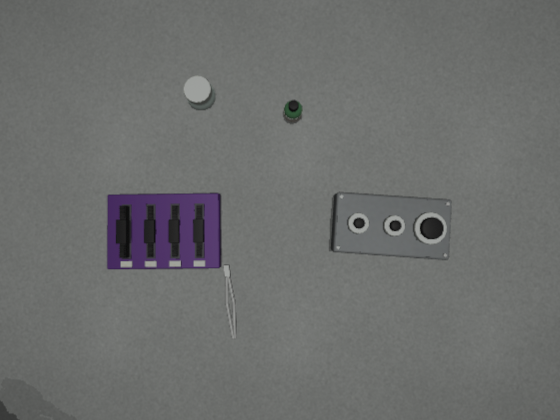

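View pics/scene0.png

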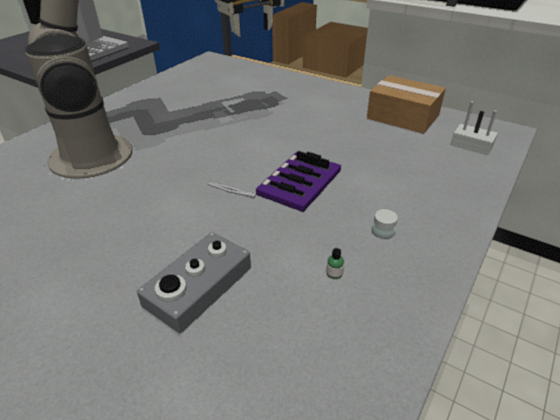

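The top view shows the tray at columns 108–220, rows 194–268. Its leftmost carrier, at about (123,231), looks proud. The box is on the right, with the wide button at (431,228) and the narrow ones at (358,223) and (395,226). Next I'll measure these points.

```bash
python3 - <<'E'
from h import *
c=dict(np.load("top0.npz")); W=world(c); im=c["img"].astype(int)
def ray(u,v,h):
    d=c["R"].T@np.array([(u-c["cx"])/c["fx"],(v-c["cy"])/c["fy"],1]); o=-c["R"].T@c["t"]
    return o+d*(h-o[2])/d[2]
dark=(im.max(2)<50).astype(np.uint8)
roi=np.zeros_like(dark); roi[190:275,100:460]=1
n,l,st,ce=cv2.connectedComponentsWithStats(dark*roi)
for i in range(1,n):
    if st[i,4]<40: continue
    p=W[l==i]; h=np.percentile(p[:,2],80)
    print(st[i],ce[i].round(1),"h",np.percentile(p[:,2],[10,50,90]).round(4),"ray",ray(*ce[i],h).round(4))
b=np.array([(100,190),(100,275)])
for u,v in [(123,231),(150,231),(175,231),(199,231),(431,228),(395,226),(358,223),(345,240)]:
    print((u,v),np.median(W[v-2:v+3,u-2:u+3].reshape(-1,3),0).round(4))
pur=((im[...,2]-im[...,1]>25)).astype(np.uint8); pur[:,230:]=0
cs,_=cv2.findContours(cv2.morphologyEx(pur,cv2.MORPH_CLOSE,np.ones((15,15))),0,2); k=max(cs,key=cv2.contourArea)
q=cv2.boxPoints(cv2.minAreaRect(k)); print("tray",[ray(*a,.02).round(4) for a in q])
# pads by height, both views
for nm in("top0","scene0"):
    c=dict(np.load(nm+".npz")); W=world(c); im=c["img"]
    m=((W[...,2]>.037)&(W[...,2]<.055)&(W[...,0]>.3)&(W[...,0]<.75)&(W[...,1]>.1)&(W[...,1]<.4)&(im.max(2)<60)).astype(np.uint8)
    n,l,st,ce=cv2.connectedComponentsWithStats(m)
    for i in range(1,n):
        if st[i,4]>30:
            p=W[l==i]; print(nm,st[i],p.min(0).round(4),p.max(0).round(4),p.mean(0).round(4))
    for y0 in (0,):
        m=(W[...,2]>.03)&(W[...,0]>.3)&(W[...,0]<.75)&(W[...,1]<0)&(W[...,1]>-.5)
        p=W[m&(im.max(2)<50)]; p=p[p[:,2]>.05]; print("btn",len(p),p.mean(0) if len(p) else 0)
E
```

```text
[331 195   5  55 116] [333.1 222.4] h [0.0094 0.0216 0.0336] ray [ 0.5532 -0.0959  0.0306]
[116 205  15  54 638] [123.7 231.3] h [0.0219 0.0417 0.0469] ray [0.5323 0.2529 0.0461]
[193 205  11  52 392] [198.5 230.4] h [0.0209 0.0282 0.0308] ray [0.5357 0.1309 0.0303]
[144 206  12  51 441] [149.6 231.4] h [0.0213 0.0282 0.0305] ray [0.5326 0.2145 0.0298]
[169 206  11  51 415] [174.1 230.6] h [0.0208 0.0281 0.0306] ray [0.5348 0.1726 0.03  ]
[354 218  10  10  79] [358.6 222.9] h [0.0644 0.0665 0.0679] ray [ 0.5527 -0.1322  0.0675]
[420 218  23  21 381] [431.1 228. ] h [0.0643 0.0665 0.0681] ray [ 0.5465 -0.2466  0.0676]
[390 221  11  10  83] [394.8 225.3] h [0.0638 0.0661 0.0679] ray [ 0.5498 -0.1895  0.0674]
(123, 231) [0.5327 0.2544 0.0454]
(150, 231) [0.5333 0.2139 0.0296]
(175, 231) [0.534  0.1711 0.0299]
(199, 231) [0.5348 0.1303 0.0294]
(431, 228) [ 0.5465 -0.2467  0.0669]
(395, 226) [ 0.5487 -0.1898  0.0664]
(358, 223) [ 0.5525 -0.1313  0.0666]
(345, 240) [ 0.5245 -0.1142  0.0451]
tray [array([0.5976, 0.294 , 0.02  ]), array([0.6006, 0.0992, 0.02  ]), array([0.4721, 0.0962, 0.02  ]), array([0.4683, 0.2895, 0.02  ])]
top0 [116 205  12  53 433] [0.489  0.2481 0.037 ] [0.5764 0.2667 0.0501] [0.5326 0.2568 0.0438]
btn 617 [ 0.57005481 -0.1976353   0.07083147]
scene0 [297 151  32  13 128] [0.4921 0.2466 0.0371] [0.5793 0.2631 0.0492] [0.537  0.2541 0.043 ]
btn 437 [ 0.56800878 -0.21271931  0.06520948]
```

Leftmost carrier is proud, with its pad top at about 0.046 and centre about (0.532, 0.256). The slot pitch supports this: 0.1309, 0.1726, 0.2145, then 0.2565. The wide cap is at (0.5465, −0.2466, 0.067). I'll hover over the carrier with the fingers shut and the tool's y along the bar.

>>> {"fn": "step_arm", "kwargs": {"plan": [[1,-0.04,-0.009,0.01,0.12],[1,-0.08,-0.018,0.02,0.24],[1,-0.13,-0.03,0.035,0.4],[1,-0.18,-0.042,0.055,0.55],[1,-0.23,-0.053,0.07,0.7],[1,-0.28,-0.064,0.085,0.85],[1,-0.33,-0.076,0.1,1.0],[1,-0.37,-0.085,0.115,1.1],[1,-0.395,-0.091,0.125,1.16],[1,-0.4014,-0.0924,0.127,1.18],[1,-0.4014,-0.0924,0.127,1.18],[1,-0.4014,-0.0924,0.127,1.18],[1,-0.4014,-0.0924,0.127,1.18]], "grip_force": 10}}

```text
time: 1.72
tool_pos: [0.5311, 0.2571, 0.1004]
tool_rot: [3.141, -0.0, 1.59]
contact_force: [0.4, -0.4, 0.9]
opening: 0.0004
grip_force: 0.0
```

```bash
python3 - <<'E'
from h import *
s=observe(); print(s["time"],s["tool_pos"],s["tool_rot"],s["contact_force"],s["opening"])
c=read_camera("scene"); cv2.imwrite("pics/s1.png",cv2.resize(c["img"][100:240,200:380,::-1],None,fx=4,fy=4))
E
```

```text
1.725 [0.53107566 0.25710805 0.10035812] [ 3.14089676e+00 -4.02705557e-04  1.58962984e+00] [ 0.36916692 -0.40200061  0.91220258] 0.00039565273578703116
```

View pics/s1.png

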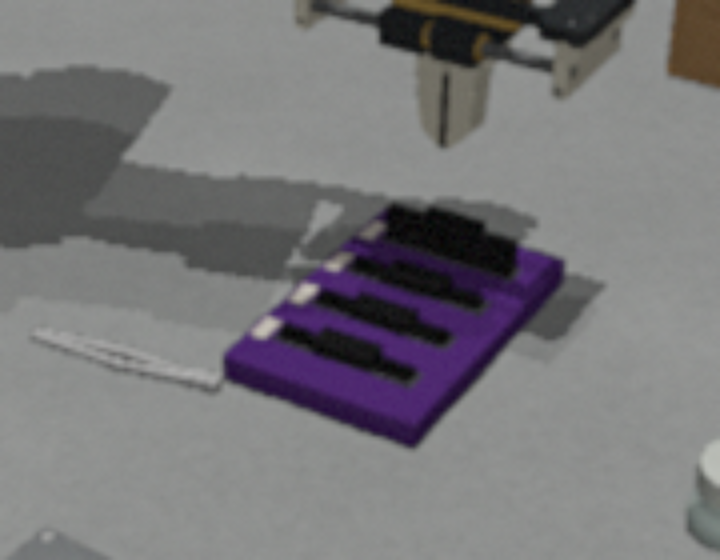

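The shut fingers (tip at about (445,145) in the crop) stand over the proud carrier (about (450,235)). The other three carriers sit level. Next I'll lower slowly.

>>> {"fn": "step_arm", "kwargs": {"plan": [[1,0,0,0.015,0],[1,0,0,0.03,0],[1,0,0,0.042,0],[1,0,0,0.048,0],[1,0,0,0.051,0],[1,0,0,0.053,0],[1,0,0,0.055,0],[1,0,0,0.057,0],[1,0,0,0.059,0],[1,0,0,0.06,0],[1,0,0,0.06,0]]}}

```text
time: 3.15
tool_pos: [0.5318, 0.2562, 0.0397]
tool_rot: [3.141, -0.0, 1.588]
contact_force: [0.6, -0.1, 1.4]
opening: 0.0005
grip_force: 0.7
```

>>> {"fn": "step_arm", "kwargs": {"plan": [[1,0,0,0.002,0],[1,0,0,0.004,0],[1,0,0,0.006,0],[1,0,0,0.007,0],[1,0,0,0.008,0],[1,0,0,0.009,0]]}}

```text
time: 3.9
tool_pos: [0.5319, 0.2562, 0.0308]
tool_rot: [3.141, -0.0, 1.588]
contact_force: [1.0, 0.3, 3.1]
opening: 0.0004
grip_force: 1.4
```

>>> {"fn": "step_arm", "kwargs": {"plan": [[1,0,0,0.0007,0],[1,0,0,0.0012,0],[1,0,0,0.0012,0]]}}

```text
time: 4.28
tool_pos: [0.5319, 0.2563, 0.0302]
tool_rot: [3.141, -0.0, 1.588]
contact_force: [0.2, -0.8, 7.5]
opening: 0.0004
grip_force: 3.7
```

>>> {"fn": "step_arm", "kwargs": {"plan": [[1,0,0,0.0005,0],[1,0,0,0.0008,0],[1,0,0,0.0008,0]]}}

```text
time: 4.65
tool_pos: [0.5319, 0.2563, 0.0302]
tool_rot: [3.14, -0.0, 1.588]
contact_force: [-1.7, -1.8, 12.6]
opening: 0.0002
grip_force: 6.4
```

The carrier is at its hard stop: 12.6 N with no further travel at 30.2 mm. I'll lift and traverse to the box.

>>> {"fn": "step_arm", "kwargs": {"plan": [[1,0,0,-0.01,0],[1,0,0,-0.04,0],[1,0,0,-0.08,0],[1,0,0,-0.09,0],[1,-0.02,0,-0.09,0],[1,-0.06,0.001,-0.09,0],[1,-0.11,0.002,-0.09,0],[1,-0.16,0.002,-0.09,0],[1,-0.21,0.003,-0.09,0],[1,-0.26,0.003,-0.09,0],[1,-0.31,0.004,-0.09,0],[1,-0.36,0.004,-0.09,0],[1,-0.41,0.005,-0.09,0],[1,-0.45,0.005,-0.09,0],[1,-0.48,0.006,-0.09,0],[1,-0.498,0.006,-0.09,0],[1,-0.5032,0.006,-0.09,0],[1,-0.5032,0.006,-0.09,0],[1,-0.5032,0.006,-0.09,0]]}}

```text
time: 7.02
tool_pos: [0.5462, -0.2457, 0.1186]
tool_rot: [-3.141, -0.001, 1.589]
contact_force: [-0.1, 0.5, 0.4]
opening: 0.0004
grip_force: 0.0
```

```bash
python3 - <<'E'
from h import *
s=observe(); print(s["time"],s["tool_pos"],s["tool_rot"],s["contact_force"],s["opening"])
c=read_camera("top"); W=world(c)
for u,v in [(125,231),(150,231),(175,231),(199,231)]:
    print((u,v),np.median(W[v-3:v+4,u-2:u+3].reshape(-1,3),0).round(4))
a=c["img"][180:280,90:290]; c=read_camera("scene"); b=c["img"][120:310,120:360]
cv2.imwrite("pics/s2.png",np.vstack([cv2.resize(x,(600,int(600*x.shape[0]/x.shape[1]))) for x in (b,)])[:,:,::-1])
E
```

```text
7.025 [ 0.54618921 -0.24570959  0.11863698] [-3.14131579e+00 -5.08966366e-04  1.58903613e+00] [-0.08971742  0.52211627  0.38417118] 0.00040227663029337855
(125, 231) [0.5325 0.2567 0.0298]
(150, 231) [0.5333 0.2135 0.0302]
(175, 231) [0.5341 0.1712 0.0295]
(199, 231) [0.5347 0.1303 0.0296]
```

View pics/s2.png

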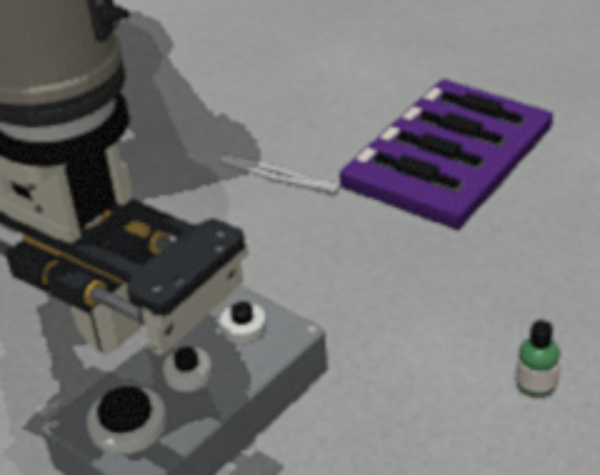

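All four pads now read 30 mm. In the crop the shut fingers are at about (105,330), above the wide cap at (125,408). Next I'll press it.

>>> {"fn": "step_arm", "kwargs": {"plan": [[1,0,0,0.015,0],[1,0,0,0.03,0],[1,0,0,0.041,0],[1,0,0,0.046,0],[1,0,0,0.049,0],[1,0,0,0.051,0],[1,0,0,0.053,0],[1,0,0,0.055,0],[1,0,0,0.0565,0],[1,0,0,0.0565,0]]}}

```text
time: 8.38
tool_pos: [0.5464, -0.247, 0.0625]
tool_rot: [3.141, 0.0, 1.588]
contact_force: [-0.2, -0.8, 4.6]
opening: 0.0007
grip_force: 2.0
```

>>> {"fn": "step_arm", "kwargs": {"plan": [[1,0,0,0.0007,0],[1,0,0,0.0014,0],[1,0,0,0.0014,0]]}}

```text
time: 8.75
tool_pos: [0.5464, -0.247, 0.0613]
tool_rot: [3.141, 0.0, 1.588]
contact_force: [-0.7, 0.8, 6.7]
opening: 0.0005
grip_force: 3.3
```

>>> {"fn": "step_arm", "kwargs": {"plan": [[1,0,0,0.0007,0],[1,0,0,0.0012,0],[1,0,0,0.0012,0]]}}

```text
time: 9.12
tool_pos: [0.5465, -0.247, 0.0611]
tool_rot: [3.14, 0.001, 1.588]
contact_force: [-2.5, 1.1, 13.5]
opening: 0.0006
grip_force: 6.9
```

The force jumped to 13.5 N with no further travel, so the button is at its hard stop. I'll lift clear.

>>> {"fn": "step_arm", "kwargs": {"plan": [[1,0,0,-0.003,0],[1,0,0,-0.01,0],[1,0,0,-0.03,0],[1,0,0,-0.06,0],[1,0,0,-0.1,0],[1,0.0,0,-0.13,0],[1,0,0,-0.14,0],[1,-0.03,-0.03,-0.14,0],[1,-0.06,-0.07,-0.14,0],[1,-0.08,-0.1,-0.14,0],[1,-0.08,-0.11,-0.14,0],[1,-0.08,-0.11,-0.14,0],[1,-0.08,-0.11,-0.14,0]]}}

```text
time: 10.75
tool_pos: [0.4384, -0.328, 0.1993]
tool_rot: [3.142, -0.001, 1.589]
contact_force: [0.2, 0.7, 0.4]
opening: 0.0004
grip_force: 0.0
```

```bash
python3 - <<'E'
from h import *
s=observe(); print(s["time"],s["tool_pos"],s["contact_force"])
c=read_camera("top"); W=world(c); cv2.imwrite("pics/t3.png",c["img"][:,:,::-1])
for u,v in [(125,231),(150,231),(175,231),(199,231),(431,228),(395,226),(358,223)]:
    print((u,v),np.median(W[v-3:v+4,u-2:u+3].reshape(-1,3),0).round(4))
E
```

```text
10.75 [ 0.43837633 -0.32795057  0.19928124] [0.15142502 0.72580608 0.3870221 ]
(125, 231) [0.5326 0.2566 0.0297]
(150, 231) [0.5333 0.2141 0.029 ]
(175, 231) [0.534  0.1711 0.0295]
(199, 231) [0.5347 0.1302 0.0296]
(431, 228) [ 0.5465 -0.2469  0.0664]
(395, 226) [ 0.5486 -0.19    0.0665]
(358, 223) [ 0.5524 -0.1313  0.0664]
```

View pics/t3.png

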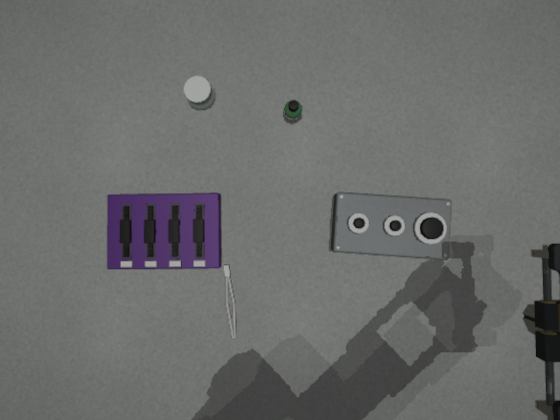

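The four carriers (columns 125–199, row 231) are level and the wide button (431,228) is back up. The jar, bottle and tweezers haven't moved, and the arm is clear on the right.

```bash
python3 -c "
from cell import *
print(hand_in())"
```

```text
the job is handed in; nothing more can be done
None
```

The proud carrier is pressed fully home, level with its neighbours at 30 mm. The wide button was then pressed to its stop and came back up; nothing else was moved, the arm finished clear, and the job is handed in.

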